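# Gauge two clay net weights

## Robot

A 6-joint arm with a two-finger parallel gripper is mounted at the origin on the work surface. World frame = base frame: x ahead of the robot, y to its left, z up, the work surface at z = 0. Lengths are in m, angles in degrees, forces in N, time in s.
With the tool pointing down it reaches from about 0.325 to 0.775 m from the base axis. Payload 5.5 kg.
Tool frame: the origin (TCP) lies at the centre of the arm's flange, where the gripper is bolted on; the fingertips stand 182 mm ahead of it and the grasp point (between the pads) lies 163 mm ahead of it; z points along the fingers, y is the line along which they close (so a half turn about z gives the same grasp; the last joint's range is limited). The gripper opens to 88 mm and grips with 3 to 60 N. Pads are 20 mm wide; open, the fingers measure 115 mm over their backs; the gripper's body (75 mm by 178 mm) begins 61 mm behind the grasp point.
Start: joints at [72.153, 5.22, 70.514, -0, 104.267, -3.249], TCP at [0.151, 0.581, 0.405] pointing down, gripper open.
Joint ranges: [-164.24, 164.24], [-49.07, 125.15], [9.68, 141.18], [-86.29, 266.29], [3.28, 154.24], [-151.56, 151.56]. Speed limits (degrees/s): [147.25, 147.25, 172.46, 180, 180, 180].

## Interface

Orientations are given as [roll, pitch, yaw] about the fixed x, y, z axes, in that order (R = Rz(yaw) Ry(pitch) Rx(roll)).
In Python, from station import r gives the robot as it stands. The module is installed in compiled form; this text tells all that it offers. Calls block until the motion is done:
- r.reach(position, orientation): joint-space move of the TCP to a pose.
- r.servo_line(position, rotation=None, speed=0.15): straight line of the TCP; rotation=None keeps the orientation; speed is the mean speed in m/s.
- r.move_joints(angles): joint-space move.
- r.let_go() and r.grab(squeeze=None): open the fingers fully, or close them until they stop; squeeze is the grip in N (None keeps the last).
- r.wait(seconds).
- r.inverse_kinematics(position, orientation): joint angles nearest the present ones, or None.
- r.sense(): the state.
- r.snapshot(name): name is "scene" or "top" or "wrist"; returns a dict with "frame" (480x640x3 uint8, red, green, blue), "fx", "fy", "cx", "cy" (pixels), "R" (3x3) and "t" (3): a world point X has camera coordinates R X + t. Camera axes: x right, y down, z forward; pixel columns grow to the right and rows downward; lengths in m; the calibration is good to about 2 mm. The wrist camera is an equidistant fisheye: a pixel r from the principal point sees the ray r / f radians off the axis. A picture is of the moment at which its call begins. There is no depth.
A pose or a line that the arm cannot do raises r.IKError and nothing moves.
- r.hand_in(): hands the job in; it is judged then, once.
The state is a dict: "clock": time; "joints": joint angles; "joint_vel": joint speeds; "joint_torque": joint torques, N m; "tcp_pos": TCP position; "orientation": TCP orientation; "contact_force": force on the tool from outside, world axes, zero at the start; "torque": the same for the moment, N m; "opening": finger opening in m; "gripper_force": force on a finger pad.
Only numpy, scipy, OpenCV 4.12 (cv2) and the standard library are available. Lean on these libraries where they do the work, as an engineer would, in place of code of your own. Each camera call takes 0.05 s, during which the arm holds its last target. There are 200 camera calls.

## Task

Sort the two ring-shaped fired-clay net weights with the gauge pin. The one whose hole is wide enough for the pin goes over it and all the way down, resting flat on the gauge's base plate, and is left there; the one whose hole is too small for the pin goes into the white finds tray.

Things in the scene. Friction and masses are not known exactly. Their poses are not given: they have to be found in the camera images.
- weight_wide: Loose fired-clay (terracotta) net weight: a plain upright ring, outside diameter 58 mm, height 44 mm, with a through hole of 34 mm diameter (wall 12 mm), about 150 g; it stands on the table on one flat face, hole upright. Origin: centre of its underside; z up along the hole.
- weight_narrow: Loose fired-clay net weight of the same clay, outside diameter 58 mm and height 44 mm, but with a through hole of only 12 mm diameter, too small for the pin; about 200 g; it stands on the table on one flat face, hole upright. Origin: centre of its underside; z up along the hole.
- gauge: Fixed fit gauge: a square aluminium base plate 100 x 100 mm, 12 mm thick, with one upright round steel pin in its middle. The pin is 18 mm in diameter, its top 13 mm tapering to 6 mm; its tip is 70 mm above the table. Origin: on the pin's axis at table height (underside of the plate); z up along the pin, x and y along the plate's edges.
- tray: Fixed open white plastic finds tray, outside 170 mm (its x) by 200 mm (its y), 45 mm high, walls and floor 5 mm thick, empty. Origin: centre of its underside, at table height; z up.
Things that resemble listed ones, but are neither listed nor needed, are in the scene too. What is meant by the gauge is not black, blue or purple, and is the smaller of those in its own colour.

How it is judged (in metres and radians):
At the end, for the whole second after the job is handed in: The wide-holed weight is at rest over the gauge pin: within 12 mm of its axis, underside within 4 mm of the base plate, upright within 10 degrees. The narrow-holed weight is at rest inside the tray: its origin within the inner walls and under 55 mm above the table (horizontal distance between weight_wide and gauge below 0.012 m and z of weight_wide in the frame of gauge below 0.016 m and angle between weight_wide's own z axis and vertical below 0.17 rad and linear speed of each of weight_wide, weight_narrow below 0.02 m/s and x of weight_narrow in the frame of tray between -0.078 and 0.078 m and y of weight_narrow in the frame of tray between -0.093 and 0.093 m and z of weight_narrow in the frame of tray below 0.055 m); the robot touches nothing.
It also fails if it takes over 58 s, if anything falls off the work surface, if the arm or the gripper's body presses on something with over 40 N, if the wrist force passes 120 N, or if a joint passes its speed limit or range.

## Working session

There is one attempt and no reset: what is moved stays moved. The work goes in short steps, each a Python script; the robot and the scene stay as the last script left them, time stands still between calls to the robot, and variables do not carry over. Pictures are saved under pics/ and viewed, at most 10 in all, crops included, and the job is handed in when it is done.

```bash
mkdir -p pics; cat > h.py <<'E'
import numpy as np, cv2, pickle
from station import r
def snap(n,f):
    s=r.snapshot(n); cv2.imwrite('pics/'+f+'.png',cv2.cvtColor(s['frame'],cv2.COLOR_RGB2BGR)); pickle.dump(s,open('pics/'+f+'.pkl','wb')); return s
def pix2w(s,u,v,z):
    R=np.array(s['R']);t=np.array(s['t']);c=-R.T@t
    d=R.T@np.array([(u-s['cx'])/s['fx'],(v-s['cy'])/s['fy'],1]); return c+d*(z-c[2])/d[2]
def w2pix(s,X):
    p=np.array(s['R'])@np.array(X)+np.array(s['t']); return s['fx']*p[0]/p[2]+s['cx'], s['fy']*p[1]/p[2]+s['cy']
E
python3 - <<'E'
from h import *
for n in('top','scene'):
    s=snap(n,n+'1'); print(s['fx'],s['cx'],s['cy'],-np.array(s['R']).T@s['t'])
E
```

```text
526.160956337496 327.20668884439067 242.41771996656968 [ 0.26893147 -0.11648431  1.01073013]
505.9920974568971 315.12558785080313 238.90470641185217 [ 1.06415084 -0.15519361  0.8518176 ]
```

View pics/top1.png

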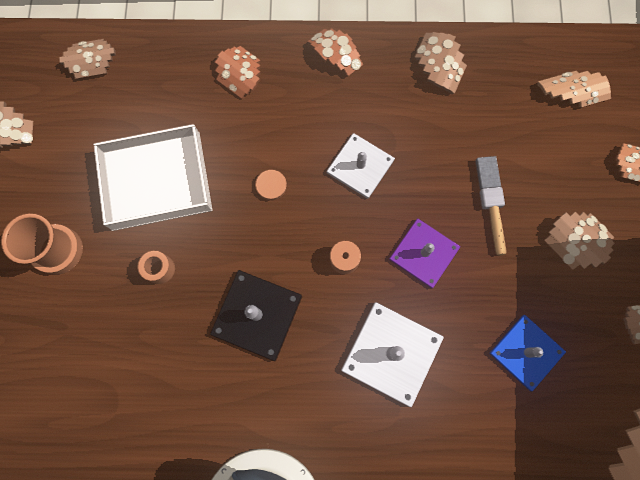

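View pics/scene1.png

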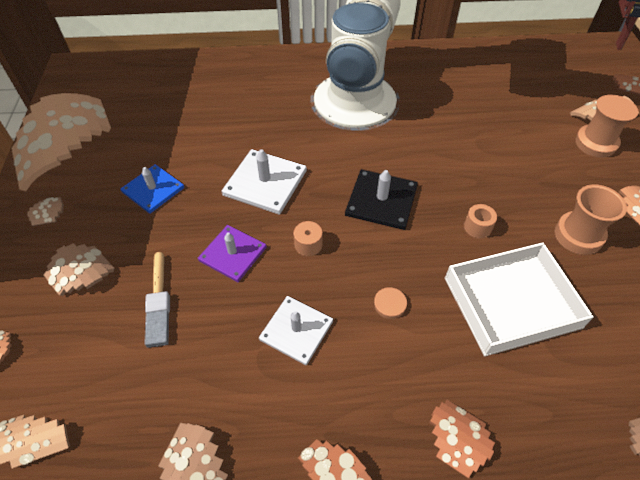

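The scene holds these candidates (top-view pixels):
- **Gauge:** the options are white small (360,165), white large (391,355), black (255,315), purple (425,253) and blue (527,352). The small white one fits, being white, the smaller of the two whites, and about 100 mm wide.
- **Weights:** the ring at (153,265) has the wide hole and the one at (345,255) has the small hole. (271,184) is a flat disc without a hole, so it is a decoy.
- **Tray:** (153,177).

I'll confirm with an enlarged crop and measure.

```bash
python3 - <<'E'
from h import *
s=pickle.load(open('pics/top1.pkl','rb')); S=pickle.load(open('pics/scene1.pkl','rb'))
im=cv2.imread('pics/top1.png'); sc=cv2.imread('pics/scene1.png')
def crop(i,u,v,h=40): return cv2.resize(i[v-h:v+h,u-h:u+h],(260,260),interpolation=cv2.INTER_CUBIC)
row=lambda i,L:np.hstack([crop(i,*p) for p in L])
cv2.imwrite('pics/crop1.png',np.vstack([row(im,[(153,265),(345,255),(360,165)]),row(sc,[(480,220),(308,238),(296,330)])]))
for nm,s_,i in(('top',s,im),('scene',S,sc)):
    hsv=cv2.cvtColor(i,cv2.COLOR_BGR2HSV)
    # bright terracotta faces
    for o,(u,v) in (('wide',(153,265)if nm=='top' else (480,218)),('narrow',(345,255)if nm=='top' else (308,232))):
        c=hsv[v-25:v+26,u-25:u+26]; m=((c[...,1]>100)&(c[...,2]>165)).astype(np.uint8)
        cs,_=cv2.findContours(m,cv2.RETR_CCOMP,cv2.CHAIN_APPROX_NONE)
        for k in cs:
            if len(k)>12:
                e=cv2.fitEllipse(k); U,V=e[0][0]+u-25,e[0][1]+v-25
                print(nm,o,np.round((U,V),1),np.round(e[1],1),pix2w(s_,U,V,.044).round(4))
# plate: white
def plate(i,s_,box,z):
    x0,y0,x1,y1=box; h=cv2.cvtColor(i,cv2.COLOR_BGR2HSV)[y0:y1,x0:x1]
    m=((h[...,1]<45)&(h[...,2]>90)).astype(np.uint8); m=cv2.morphologyEx(m,cv2.MORPH_CLOSE,np.ones((9,9)))
    k=max(cv2.findContours(m,0,cv2.CHAIN_APPROX_NONE)[0],key=cv2.contourArea)
    q=cv2.boxPoints(cv2.minAreaRect(k))+[x0,y0]; 
    W=np.array([pix2w(s_,*p,z)[:2] for p in q]); print('rect',W.mean(0).round(4),np.linalg.norm(W-np.roll(W,1,0),axis=1).round(4),np.degrees(np.arctan2(*(W[1]-W[0])[::-1])).round(1)); return k
plate(im,s,(318,125,402,205),.012); plate(im,s,(85,115,220,235),.045)
for p in [(353,133),(394,160),(369,197),(327,166)]: print(pix2w(s,*p,.012).round(4))
# tip
print('tip top',pix2w(s,361,157,.07).round(4),'tip scene',pix2w(S,295,312,.07).round(4))
for p in [(94,145),(195,126),(212,210),(106,228)]: print('tray',pix2w(s,*p,.045).round(4))
E
```

```text
top wide [153.  265.1] [28.2 30.4] [0.4341 0.2158 0.044 ]
top wide [153.  265.1] [18.5 20.2] [0.4341 0.2157 0.044 ]
top narrow [345.3 255.1] [28.6 29.4] [ 0.4573 -0.143   0.044 ]
top narrow [345.3 255. ] [7.4 8.2] [ 0.4575 -0.1429  0.044 ]
scene wide [479.6 217. ] [24.2 34.3] [0.4402 0.2066 0.044 ]
scene wide [480.1 214. ] [12.4 13.4] [0.4325 0.2095 0.044 ]
scene narrow [306.2 234. ] [24.1 32. ] [ 0.4623 -0.1474  0.044 ]
scene narrow [307.  232.2] [5.7 6.2] [ 0.4579 -0.1456  0.044 ]
rect [ 0.6489 -0.1726] [0.1006 0.1049 0.1024 0.1036] -31.6
rect [0.6039 0.2333] [0.1911 0.218  0.1922 0.2097] -77.5
[ 0.7168 -0.1583  0.012 ]
[ 0.6594 -0.2408  0.012 ]
[ 0.5812 -0.1902  0.012 ]
[ 0.6452 -0.1063  0.012 ]
tip top [ 0.6421 -0.1711  0.07  ] tip scene [ 0.6487 -0.1742  0.07  ]
tray [0.6716 0.3515 0.045 ]
tray [0.7137 0.1555 0.045 ]
tray [0.5417 0.1116 0.045 ]
tray [0.5042 0.3106 0.045 ]
```

View pics/crop1.png

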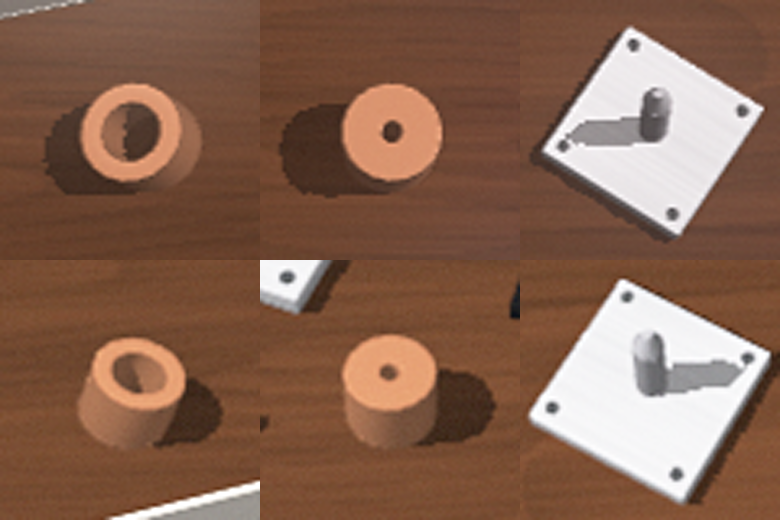

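The crop confirms it. The left ring has the wide hole (18.5 px against 28 px outside, so about 34 mm or more), and the middle one has the 12 mm hole. The small white plate measures about 0.10 m, so it is the gauge. The tray centre is about (0.608, 0.232). Next I move the narrow weight.

```bash
cat >> h.py <<'E'
def ori(x,y,yaw):
    best=None
    for a in (yaw,yaw+180):
        a=(a+180)%360-180
        q=r.inverse_kinematics([x,y,.363],[180,0,a])
        if q is not None and (best is None or abs(q[5])<best[0]): best=(abs(q[5]),[180,0,a])
    return best[1]
def st(m):
    s=r.sense(); print(m,round(s['clock'],2),np.round(s['tcp_pos'],4),'open',round(s['opening'],4),'gf',round(s['gripper_force'],1),'F',np.round(s['contact_force'],1))
def pick(x,y,yaw,g=.03):
    o=ori(x,y,yaw); r.reach([x,y,.34],o); r.servo_line([x,y,g+.163],speed=.15); r.grab(25); st('grabbed')
    r.servo_line([x,y,.363],speed=.2); st('lifted')
E
python3 - <<'E'
from h import *
st('start'); pick(.4575,-.144,0)
x,y=.608,.232; o=ori(x,y,14)
r.reach([x,y,.363],o); r.servo_line([x,y,.03+.163+.007],speed=.15); st('down'); r.let_go(); r.servo_line([x,y,.363],speed=.25); st('up')
pick(.434,.2145,0)
r.reach([.60,-.0,.363],ori(.6,0,0)); snap('top','top2'); snap('scene','scene2'); st('hold')
E
```

```text
start 0.1 [0.1513 0.5807 0.4036] open 0.0879 gf 0.0 F [-0.2 -0.4 -0.4]
grabbed 4.59 [ 0.4576 -0.1439  0.1933] open 0.0584 gf 25.0 F [-0.3  0.9  2.6]
lifted 5.59 [ 0.4574 -0.144   0.3612] open 0.0583 gf 25.0 F [ 0.   0.1 -2.3]
down 9.12 [0.6084 0.2321 0.2013] open 0.0584 gf 25.0 F [-0.   0.8 -1.3]
up 10.57 [0.6079 0.232  0.3611] open 0.088 gf 0.0 F [-0.4 -0.1 -0.6]
grabbed 13.03 [0.4341 0.2147 0.1934] open 0.0584 gf 25.0 F [-0.2  0.7  1.8]
lifted 14.03 [0.4339 0.2144 0.3612] open 0.0582 gf 25.0 F [-0.4  0.2 -2.2]
hold 16.42 [5.999e-01 3.000e-04 3.630e-01] open 0.0587 gf 25.0 F [-0.6 -0.3 -1.2]
```

```bash
python3 - <<'E'
from h import *
x,y=.649,-.173; r.reach([x,y,.363],ori(x,y,0)); r.servo_line([x,y,.163+.03+.08],speed=.15); st('above')
a=snap('scene','s3'); b=snap('top','t3')
print(w2pix(a,[x,y,.07]),w2pix(a,[x,y,.08]))
i=cv2.imread('pics/s3.png'); c=cv2.resize(i[240:400,200:400],(500,400),interpolation=cv2.INTER_CUBIC)
t=cv2.imread('pics/top2.png')[90:290,60:430]
cv2.imwrite('pics/c3.png',np.vstack([c,np.pad(t,((0,0),(0,130),(0,0)))]))
E
```

```text
above 17.92 [ 0.6492 -0.1724  0.2744] open 0.0589 gf 25.0 F [-0.4 -0.6 -1.7]
(np.float64(295.7076987003843), np.float64(312.1207196082459)) (np.float64(295.4794188579525), np.float64(309.36583566826147))
```

View pics/c3.png

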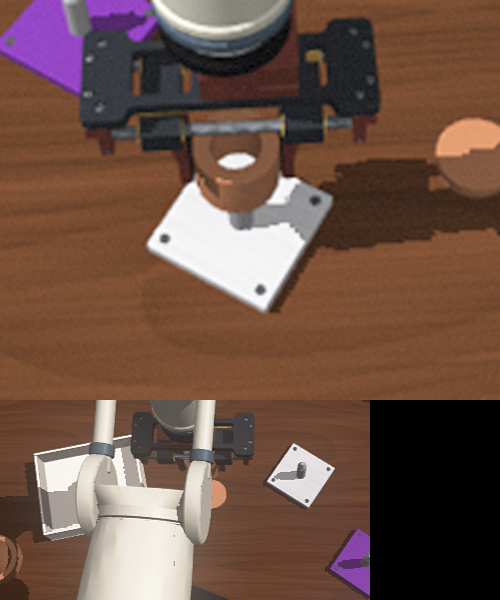

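The ring hangs concentric with the pin in the scene view (ring centre at about crop x 238, pin 239–241). Lowering it in steps with a force check.

```bash
python3 - <<'E'
from h import *
x,y=.649,-.173
for h in (.06,.045,.03,.0165):
    r.servo_line([x,y,.193+h],speed=.05); st(h)
    F=np.array(r.sense()['contact_force'])
    if np.linalg.norm(F)>12: print('stop'); break
else:
    r.servo_line([x,y,.193+.0135],speed=.03); st('seat'); r.let_go(); r.wait(.3); st('rel'); r.servo_line([x,y,.36],speed=.15)
    r.reach([.40,-.02,.42],ori(.4,-.02,0)); r.move_joints([72.153,5.22,70.514,0,104.267,-3.249]); st('home')
a=snap('scene','s4'); b=snap('top','t4')
z=lambda n,u,v:cv2.resize(cv2.imread(n)[v-50:v+50,u-50:u+50],(380,380),interpolation=cv2.INTER_CUBIC)
z2=cv2.resize(cv2.imread('pics/t4.png')[105:245,80:220],(380,380))
cv2.imwrite('pics/c4.png',np.hstack([z('pics/t4.png',360,165),z2]))
E
```

```text
0.06 18.57 [ 0.6489 -0.173   0.2524] open 0.0585 gf 25.0 F [ 0.7 -0.4 -2.1]
0.045 19.02 [ 0.6489 -0.173   0.2373] open 0.0585 gf 25.0 F [ 0.2  0.2 -2.7]
0.03 19.47 [ 0.6489 -0.173   0.2223] open 0.0587 gf 25.0 F [ 0.6 -0.3 -1.5]
0.0165 19.88 [ 0.6488 -0.1729  0.2087] open 0.0584 gf 25.0 F [ 0.2 -0.3 -1.7]
seat 20.13 [ 0.649  -0.173   0.2064] open 0.0584 gf 25.0 F [-0.5 -0.3 -1.9]
rel 21.08 [ 0.649  -0.173   0.2065] open 0.0873 gf 0.0 F [ 0.4 -0.1 -0.5]
home 25.72 [0.1522 0.5803 0.4048] open 0.0877 gf 0.0 F [-0.2  0.6 -0.2]
```

View pics/c4.png

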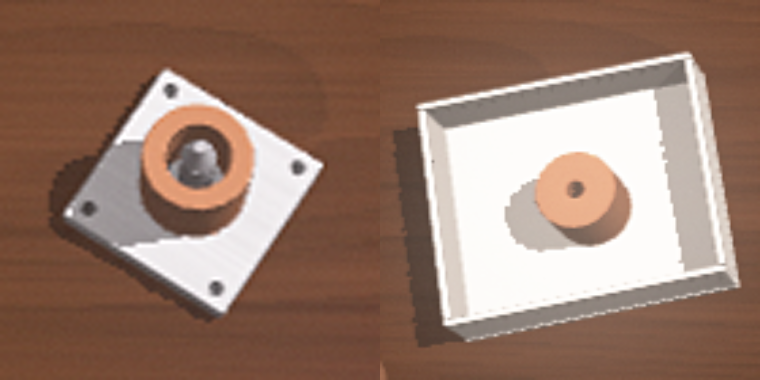

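View pics/s4.png

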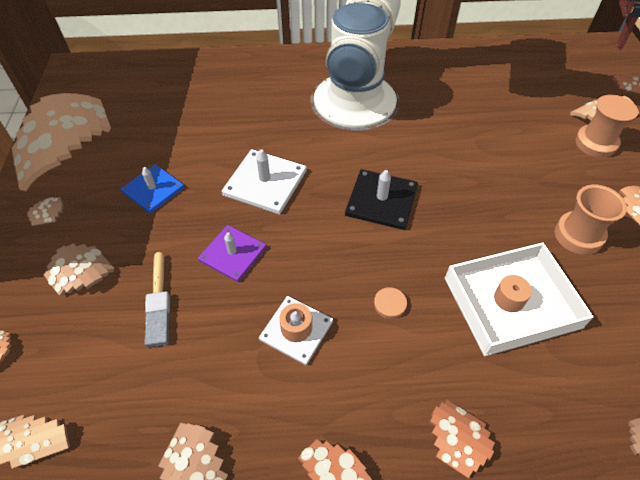

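The wide ring sits flat over the small white gauge's pin (scene 296,322), and the narrow one stands in the tray (scene 513,293). The arm is clear of both.

```bash
python3 -c "
from station import r
print(r.hand_in())"
```

```text
the job is handed in; nothing more can be done
None
```

I handed in the job with the wide-holed weight flat over the small white gauge's pin and the narrow-holed one in the white tray; the last images showed both in place and the arm clear at about 26 s, but the hand-in returned no verdict.

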